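# Dry-fit a dinghy through the neck of a bottle on long tweezers

## Robot

A 6-joint arm with a two-finger parallel gripper is mounted at the origin on the work surface. World frame = base frame: x ahead of the robot, y to its left, z up, the work surface at z = 0. Lengths are in m, angles in rad, forces in N, time in s.
With the tool pointing down it reaches from about 0.35 to 0.85 m from the base axis. Payload 8.1 kg.
Tool frame: the origin (TCP) lies on the centre line of the jaws, within the pads' length; the fingertips stand env.finger_overhang ahead of it and the grasp point (between the pads) lies 5 mm behind it (env.finger_overhang is the distance from the TCP to the fingertips, in m); z points along the fingers, y is the line along which they close (so a half turn about z gives the same grasp; the last joint's range is limited). The gripper opens to 85 mm and grips with 20 to 120 N. Pads are 22 mm wide; open, the fingers measure 114 mm over their backs; the gripper's body (76 mm by 85 mm) begins 54 mm behind the grasp point. The pads swing forward as they close: fully open they stand 13 mm farther back than shut.
Start: joints at [1.181, 0.13, 1.488, -0, 1.523, -0.085], TCP at [0.18, 0.572, 0.245] pointing down, gripper open.
Joint ranges: [-2.96, 2.96], [-0.89, 2.26], [0.02, 2.5], [-1.34, 4.48], [0, 2.73], [-2.66, 2.66]. Speed limits (rad/s): [2.39, 2.39, 2.79, 3.14, 3.14, 3.14].

## Interface

Orientations are given as a unit quaternion [w, x, y, z].
In Python, from workcell import env gives the robot as it stands. The module is installed in compiled form; this text tells all that it offers.
- The arm moves only by the tool move_arm, never from a script. Its argument "steps" is text: rows parted by semicolons, each of 7 numbers parted by spaces: the closure, from -1 (fully open) to 1 (shut), then the shift along the tool's x, y, z in m, then the turn, a rotation vector about the tool's x, y, z in degrees. In form: gripper tx ty tz ax ay az; .... A call has 1 to 5 rows; each row shifts and turns the commanded pose from where the row before left it, along the tool's axes as they then stand; what a row does not reach is not made up. A row lasts 1/8 s, in which the tool goes at most 62.5 mm and 10.7 degrees, less where a joint would pass 70% of its speed; a pose out of reach is approached as far as the arm can. A call is refused whole if a number of a shift passes 0.0625 or a number of a turn 10.7, either way. A call with a gripper value outside its range is refused whole. The fingers move at their own pace and stop on an object; "newtons" is the grip in N (left out, the last holds). Time passes only in rows, so rows that do not move let the fingers close. It gives the time, the measured TCP pose, the force, the opening and the grip force at its end, in the units of the state.
- env.sense(): the state, without advancing time (a new reading comes with each control period).
- env.capture(name): name is "scene" or "side" or "wrist"; returns a dict with "pixels" (384x512x3 uint8, blue, green, red), "vfov" (degrees; the focal length in pixels is half the picture's height over the tangent of half this angle, whatever the lens; pixels are square), "cx", "cy" (the principal point, pixels), "view" (4x4, takes a point from world to camera coordinates). Camera axes: x right, y up, looking along -z (the intrinsics and any distortion apply to the point x, -y, -z); pixel columns grow to the right and rows downward; lengths in m; the calibration is good to about 2 mm. A picture is of the moment at which its call begins. There is no depth.
- env.sign_off(): hands the job in; it is judged then, once.
The state is a dict: "clock": time; "joint_positions": joint angles; "qvel": joint speeds; "tau": joint torques, N m; "position": TCP position; "tcp_rot": TCP orientation; "ft_force": force on the tool from outside, world axes, zero at the start; "wrist_torque": the same for the moment, N m; "gripper_width": opening from 0.0 (shut) to 1.0 (fully open); "grasp_force": force on a finger pad.
Only numpy, scipy, OpenCV 4.12 (cv2) and the standard library are available. Lean on these libraries where they do the work, as an engineer would, in place of code of your own. Each camera call takes 0.05 s, during which the arm holds its last target. There are 200 camera calls.

## Task

Dry-fit the yellow dinghy in the blue bottle: take the long tweezers, with the dinghy already locked in their jaws, off their rest, tilt them to the slope of the bottle and feed the boat bow first and right way up through the neck without knocking the glass. Finish while still holding the tweezers, steady, with the dinghy hovering over the middle of the resin sea and touching neither sea nor glass. Leave everything else on the bench alone.

Things in the scene. Friction and masses are not known exactly. Their poses are not given: they have to be found in the camera images.
- tweezers: Loose, rigid: nickel self-locking tweezers with a yellow dinghy in the jaws, 70 g, 311 mm long. Origin: mid black grips, on the centre line, 50 mm above the counter at the start, level. +x to the dinghy, +z the boat's up. Grips x -32..32 mm, 14 wide (y), 17 high, flat sides to pinch across y. Shaft 8 wide, 11 high to x 185; tail 9 wide to x -72. Centre of mass about x 25.
- dinghy (a point): Middle of the dinghy, at the tweezers' x = 210 mm, y = z = 0, axes as theirs. Hull 58 mm long (x 181 to 239 mm, bow foremost), 24 mm wide, reaching 8 mm below and 9 mm above the centre line.
- rest: Fixed wooden rest. Origin at counter level under the tweezers' grips; +x as the tweezers lie. Board 215 x 70 x 10 mm, x -80 to 135 mm. Two uprights 8 mm thick, 44 mm wide, at x = -55 and +100 mm, tops 58 mm above the counter, with notches 13 mm wide and 14 mm deep, open upward.
- bottle: Cobalt-blue glass bottle, neck up, in a pivoting holder; its slope differs between starts (22 to 36 degrees) and stiff knobs keep it. Origin on its centre line at the pivot, 125 mm above the counter. +x along the centre line from mouth into the bottle, sloping down; +y level; +z its upper side. Mouth at x = -100 mm, bottom at x = 105 mm. Belly 100 mm across outside, 93 inside.
- mouth (a point): Centre of the bottle's mouth, in the plane of the lip (bottle x = -100 mm), axes as the bottle. Bore 41 mm, neck 49 mm outside (lip 57 mm), from bottle x = -100 to -68 mm; the shoulder then widens to the full belly at x = -30 mm.
- berth (a point): Point on the bottle's centre line above the middle of the sea (bottle x = 30 mm), 130 mm in from the mouth, axes as the bottle. The flat teal resin sea with white crests lies on the bottle's lower side, bottle x = -22 to 82 mm, its surface 28 mm below the centre line.
- holder: Fixed bottle holder: dark board 220 x 190 x 14 mm with two aluminium uprights 145 mm high beside the bottle, their outer knobs 89 mm from the centre line. Origin at counter level under the pivot; +x is the level direction of the way into the bottle.
- ring_stand: Bystander: ring stand 372 mm high with a brass funnel; base 130 x 190 mm. Origin under its base.
- mahogany_box: Bystander: latched mahogany box 114 x 174 x 73 mm. Origin under its middle.
- paint_red_jar: Bystander: glass paint jar with red cap, 38 mm wide, 50 mm high. Origin under its middle.
- paint_blue_jar: Bystander: the same with blue cap.
- paint_white_jar: Bystander: the same with white cap.
- stopper: Bystander: cork stopper, 47 mm wide, 32 mm high. Origin under its middle.
- primed_hull: Bystander: white primed hull on a wooden block, 75 x 36 x 45 mm. Origin under its middle.
Mind the look-alikes: they are no part of the job. Leave any green or red look-alike of the rest alone.

How it is judged:
On the way, in this order (a step that is already met when the one before it is completed fails the run):
1. the tweezers are lifted off their rest in the fingers (distance of tweezers from where it was at the start of the episode above 0.03 m and contact force between tweezers and the fingers above 0.5 N and contact force between tweezers and rest below 0.05 N), for 0.2 s.
2. the middle of the dinghy is in the neck of the bottle, coming from outside (x of dinghy in the frame of bottle between -0.095 and -0.065 m and y of dinghy in the frame of bottle between -0.0205 and 0.0205 m and z of dinghy in the frame of bottle between -0.0205 and 0.0205 m).
At the end, for the whole second after the job is handed in: Fingers hold the tweezers and nothing else touches them; the dinghy's middle is inside the bottle, within 22 mm lengthwise of the sea's middle, clear of sea and glass, upright to the sea within 20 degrees, slower than 15 mm/s; bottle shifted less than 12 mm (x of dinghy in the frame of berth between -0.022 and 0.022 m and y of dinghy in the frame of berth between -0.03 and 0.03 m and z of dinghy in the frame of berth between -0.03 and 0.03 m and angle between the z axis of tweezers and the z axis of bottle, either way round below 0.35 rad and contact force between tweezers and the fingers above 0.5 N and contact force between tweezers and bottle below 0.05 N and contact force between tweezers and holder below 0.05 N and contact force between tweezers and rest below 0.05 N and linear speed of tweezers below 0.015 m/s and distance of mouth from where it was at the start of the episode below 0.012 m); the arm keeps its last pose, push and grip.
It fails at once if the glass or sea is knocked with more than 6 N by tweezers or boat (contact force between tweezers and bottle above 6 N).
It fails at once if the robot hits the bottle (contact force between any of the fingers, the arm and bottle above 6 N).
It fails at once if a bystander is shifted by more than 20 mm (distance of any of ring_stand, mahogany_box, paint_red_jar, paint_blue_jar, paint_white_jar, stopper, primed_hull from where it was at the start of the episode above 0.02 m).
It also fails if it takes over 43 s, if anything falls off the work surface, if the arm or the gripper's body presses on something with over 40 N, if the wrist force passes 120 N, or if a joint passes its speed limit or range.

## Working session

There is one attempt and no reset: what is moved stays moved. The work goes in short steps, Python scripts to look and compute and a tool call to move; the robot and the scene stay as the last step left them, time stands still between calls to the robot, and variables do not carry over. Pictures are saved under pics/ and viewed, at most 11 in all, crops included, and the job is handed in when it is done.

Besides the shell and the picture viewer there is one more tool, called after ">>>" as name(argument=value, ...) on one line, values as JSON. move_arm: Moves the arm, as the interface text tells. Its arguments: {"type":"object","properties":{"steps":{"type":"string"},"newtons":{"type":"number"}},"required":["steps"]}

```bash
mkdir -p pics
cat > h.py <<'E'
import numpy as np, cv2
from workcell import env
def grab(n,f):
    c=env.capture(n); cv2.imwrite('pics/'+f,c['pixels']); np.savez('pics/'+f+'.npz',**c); return c
E
python3 - <<'E'
from h import *
for n in ['scene','side','wrist']:
    c=grab(n,n+'1.png'); print(n,c.keys(),c['vfov'],c['cx'],c['cy']); print(np.round(c['view'],4).tolist())
    for k in c:
        if k not in('pixels','view','vfov','cx','cy'): print(k,c[k])
print(env.sense(),env.finger_overhang)
E
```

```text
scene dict_keys(['pixels', 'vfov', 'cx', 'cy', 'view']) 57.12159610170703 255.74699203364904 189.65409038840568
[[-0.791, 0.6116, -0.0169, 0.4328], [-0.4513, -0.5645, 0.6911, 0.1793], [0.4132, 0.5542, 0.7226, -1.4701], [0.0, 0.0, 0.0, 1.0]]
side dict_keys(['pixels', 'vfov', 'cx', 'cy', 'view']) 45.77700037169757 253.99657016812526 197.0583133135861
[[0.954, -0.2999, -0.0019, -0.5189], [0.1684, 0.5304, 0.8309, -0.1886], [-0.2481, -0.7929, 0.5565, -1.6081], [0.0, 0.0, 0.0, 1.0]]
wrist dict_keys(['pixels', 'vfov', 'cx', 'cy', 'view']) 64.31761347596816 255.7924844320172 192.3712775317873
[[0.2999, 0.954, -0.0022, -0.5978], [-0.9128, 0.2863, -0.2913, 0.0379], [-0.2772, 0.0893, 0.9566, -0.3805], [0.0, 0.0, 0.0, 1.0]]
{'clock': 0.15, 'joint_positions': array([ 1.18062811e+00,  1.30996833e-01,  1.48904275e+00,  2.94972406e-05,
        1.52297962e+00, -8.54049591e-02]), 'qvel': array([ 0.00022046,  0.00037834, -0.0041446 , -0.00080638,  0.00098312,
        0.00067225]), 'tau': array([ 2.77167874e-04, -5.70071626e+01, -5.01151407e+01, -1.34225879e-04,
        1.00232178e-02, -4.78546568e-06]), 'position': array([0.17985943, 0.57198864, 0.24447244]), 'tcp_rot': array([-1.82330531e-04,  1.51793261e-01,  9.88412008e-01, -6.89736266e-04]), 'ft_force': array([0.36745695, 0.38937031, 0.72073281]), 'wrist_torque': array([-0.00832285,  0.00553592,  0.02141233]), 'grasp_force': 0.0, 'gripper_width': 1.0013308020647338} 0.014
```

View pics/scene1.png

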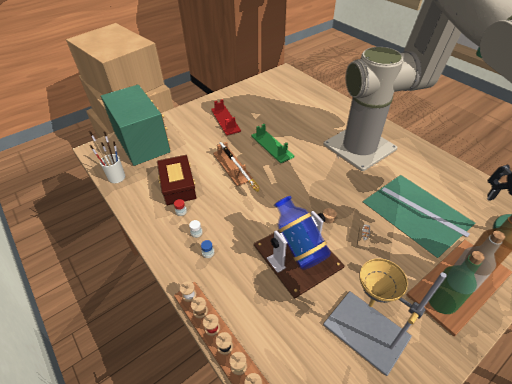

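View pics/side1.png

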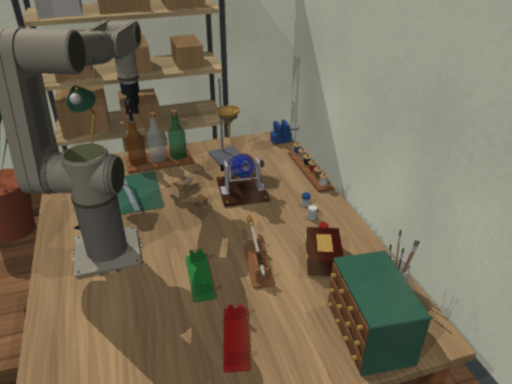

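View pics/wrist1.png

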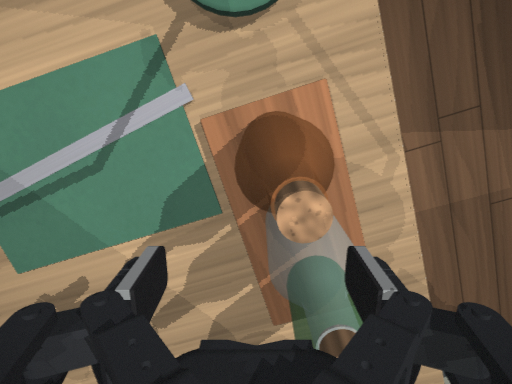

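The scene picture shows three rest candidates: red (225,117), green (272,143), both empty, and plain wood (235,167), which holds the tweezers with the yellow dinghy at (255,187). The wood one fits. The bottle is at about (300,228), mouth at (284,203). Next I'll enlarge these in one crop.

```bash
cat >> h.py <<'E'
def f_of(c): return 192/np.tan(np.radians(float(c['vfov']))/2)
def ray(c,u,v):
    f=f_of(c); V=c['view']; d=V[:3,:3].T@np.array([(u-c['cx'])/f,-(v-c['cy'])/f,-1]); o=-V[:3,:3].T@V[:3,3]; return o,d/np.linalg.norm(d)
def plane(c,u,v,z):
    o,d=ray(c,u,v); return o+d*(z-o[2])/d[2]
def tri(*r):
    A=sum(np.eye(3)-np.outer(d,d) for o,d in r); b=sum((np.eye(3)-np.outer(d,d))@o for o,d in r); return np.linalg.solve(A,b)
def proj(c,p):
    f=f_of(c); q=c['view'][:3,:3]@p+c['view'][:3,3]; return np.array([c['cx']-f*q[0]/q[2], c['cy']+f*q[1]/q[2]])
E
python3 - <<'E'
from h import *
S=np.load('pics/scene1.png.npz');D=np.load('pics/side1.png.npz')
a=cv2.resize(S['pixels'][130:300,205:355],None,fx=3,fy=3,interpolation=cv2.INTER_CUBIC)
b=cv2.resize(D['pixels'][140:290,210:330],None,fx=3.4,fy=3.4,interpolation=cv2.INTER_CUBIC)
o=np.zeros((510,450+408,3),np.uint8);o[:510,:450]=a;o[:510,450:]=b
cv2.imwrite('pics/crop1.png',o[:,:800])
for c,(u,v) in [(S,(258,188)),(S,(222,147)),(D,(249,219)),(D,(262,272))]: print(plane(c,u,v,.05))
E
```

```text
[ 0.50739259 -0.03713673  0.05      ]
[ 0.47974876 -0.30568975  0.05      ]
[ 0.51279057 -0.03806599  0.05      ]
[ 0.47002752 -0.32022817  0.05      ]
```

View pics/crop1.png

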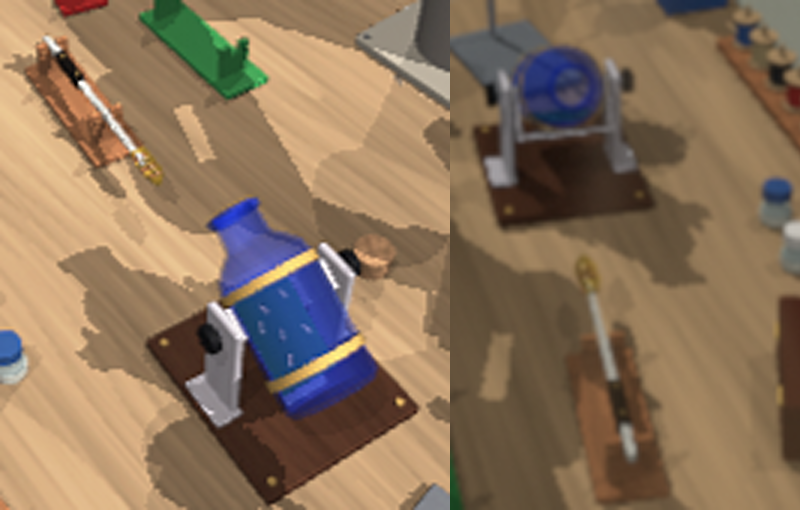

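Run:
```python
from h import *
S=np.load('pics/scene1.png.npz');D=np.load('pics/side1.png.npz')
s=lambda x,y:(S,204.67+x/3+.0,129.67+y/3); d=lambda x,y:(D,209.65+(x-450)/3.4,139.65+y/3.4)
T=lambda a,b:tri(ray(*s(*a)),ray(*d(*b)))
k1=T((209,338),(627,80));k2=T((349,262),(491,93));print('knobs',k1,k2,(k1+k2)/2,np.linalg.norm(k1-k2))
m=T((233,214),(572,90));print('mouth',m)
for p in [(148,343),(270,502),(417,408)]: print('board',plane(*s(*p),.014))
for p in [(474,128),(505,227),(654,204)]: print('boardD',plane(*d(*p),.014))
print('boat',T((150,166),(586,272)),'grip',T((70,68),(620,398)),'tail',T((47,42),(629,456)))
for p in [(150,166),(70,68),(47,42)]: print(plane(*s(*p),.05))
for p in [(586,272),(620,398),(629,456)]: print(plane(*d(*p),.05))
```

```text
knobs [0.64594226 0.21699769 0.12524948] [0.48023694 0.23386691 0.12712121] [0.5630896  0.2254323  0.12618535] 0.16657229058390288
mouth [0.55400214 0.14122589 0.16908784]
board [0.64888477 0.12275852 0.014     ]
board [0.66879273 0.33740019 0.014     ]
board [0.48484668 0.35327917 0.014     ]
boardD [0.48096203 0.34425847 0.014     ]
boardD [0.46325694 0.11651781 0.014     ]
boardD [0.64493272 0.10909862 0.014     ]
boat [ 0.51136707 -0.05105399  0.05655199] grip [ 0.48346736 -0.25642136  0.05692103] tail [ 0.47054132 -0.32804647  0.04883446]
[ 0.5075301 -0.056227   0.05     ]
[ 0.47971391 -0.26363804  0.05      ]
[ 0.47322706 -0.32737185  0.05      ]
[ 0.51390341 -0.04262652  0.05      ]
[ 0.4855018  -0.24865144  0.05      ]
[ 0.46839524 -0.32815632  0.05      ]
```

```bash
cat >> h.py <<'E'
from scipy.spatial.transform import Rotation as R
def toolR(yaw,pitch=0):
    # tweezers nose yaw (deg), pitch nose-down (deg); tool x = nose, z = down-ish
    y,p=np.radians([yaw,pitch]); n=np.array([np.cos(y)*np.cos(p),np.sin(y)*np.cos(p),-np.sin(p)]); l=np.array([-np.sin(y),np.cos(y),0])
    return R.from_matrix(np.c_[n,-l,-np.cross(n,l)])
def q2R(q): return R.from_quat([q[1],q[2],q[3],q[0]])
def rows(p0,R0,p1,R1,n,g=-1):
    w=(R0.inv()*R1).as_rotvec(); st=R.from_rotvec(w/n); out=[];Rc=R0
    for i in range(n):
        t=Rc.inv().apply((p1-p0)/n); out.append(' '.join(['%g'%g]+['%.4f'%x for x in t]+['%.2f'%x for x in np.degrees(w/n)])); Rc=Rc*st
    for i in range(0,n,5): print('; '.join(out[i:i+5]))
def now():
    s=env.sense(); return s,np.array(s['position']),q2R(s['tcp_rot'])
E
python3 - <<'E'
from h import *
S=np.load('pics/scene1.png.npz')
print('stand base',[plane(S,u,v,.0)[:2].round(3) for u,v in [(354,295),(325,335),(375,370),(412,335)]],'funnel',plane(S,383,280,.25).round(2))
W=np.load('pics/wrist1.png.npz');V=W['view'];o=-V[:3,:3].T@V[:3,3]
s,p,r=now();print('cam in tool',r.inv().apply(o-p),'dir',r.inv().apply(-V[2,:3]))
a=np.array([.42,.12,.245]);b=np.array([.483,-.257,.12])
rows(p,r,a,toolR(100),8);print()
rows(a,toolR(100),b,toolR(82.5),7)
E
```

```text
stand base [array([0.526, 0.433]), array([0.673, 0.463]), array([0.637, 0.6  ]), array([0.492, 0.604])] funnel [0.58 0.51 0.25]
cam in tool [ 0.07465387 -0.00116446 -0.12924475] dir [-2.91425481e-01 -6.75931204e-04  9.56593295e-01]
-1 -0.0456 -0.0449 -0.0000 -0.01 0.00 7.82; -1 -0.0513 -0.0383 -0.0000 -0.01 0.00 7.82; -1 -0.0560 -0.0309 -0.0000 -0.01 0.00 7.82; -1 -0.0597 -0.0230 -0.0000 -0.01 0.00 7.82; -1 -0.0623 -0.0147 -0.0000 -0.01 0.00 7.82
-1 -0.0637 -0.0061 -0.0001 -0.01 0.00 7.82; -1 -0.0639 0.0026 -0.0001 -0.01 0.00 7.82; -1 -0.0630 0.0113 -0.0001 -0.01 0.00 7.82

-1 -0.0546 -0.0005 0.0179 0.00 0.00 2.50; -1 -0.0546 0.0019 0.0179 0.00 0.00 2.50; -1 -0.0544 0.0043 0.0179 0.00 0.00 2.50; -1 -0.0542 0.0066 0.0179 0.00 0.00 2.50; -1 -0.0539 0.0090 0.0179 0.00 0.00 2.50
-1 -0.0534 0.0113 0.0179 0.00 0.00 2.50; -1 -0.0529 0.0137 0.0179 0.00 0.00 2.50
```

>>> move_arm(steps="-1 -0.042 -0.041 0 0 0 7.5; -1 -0.047 -0.035 0 0 0 7.5; -1 -0.051 -0.029 0 0 0 7.5; -1 -0.055 -0.022 0 0 0 7.5; -1 -0.057 -0.015 0 0 0 7.5")

```text
clock: 0.78
position: [0.319, 0.3112, 0.2451]
tcp_rot: [0.0, 0.463, 0.886, 0.0]
ft_force: [1.0, -0.1, 0.2]
gripper_width: 1.0
grasp_force: 0.0
```

>>> move_arm(steps="-1 -0.058 -0.008 0 0 0 7; -1 -0.058 0 0 0 0 7; -1 -0.058 0.007 0 0 0 7; -1 -0.058 0.015 0 0 0 4")

```text
clock: 1.27
position: [0.429, 0.1036, 0.2453]
tcp_rot: [0.0, 0.644, 0.765, 0.0]
ft_force: [1.1, 0.6, -0.0]
gripper_width: 1.002
grasp_force: 0.0
```

Run:
```python
from h import *
s,p,r=now();print(s['clock'],p,r.as_matrix()[:,0])
b=np.array([.483,-.257,.14])
rows(p,r,b,toolR(82.5),8)
```

```text
1.275 [0.42904404 0.10360263 0.24529224] [-1.71309328e-01  9.85217278e-01  1.72346940e-04]
-1 -0.0456 -0.0011 0.0132 0.00 -0.00 2.17; -1 -0.0456 0.0006 0.0132 0.00 -0.00 2.17; -1 -0.0455 0.0024 0.0132 0.00 -0.00 2.17; -1 -0.0454 0.0041 0.0132 0.00 -0.00 2.17; -1 -0.0452 0.0058 0.0132 0.00 -0.00 2.17
-1 -0.0450 0.0075 0.0132 0.00 -0.00 2.17; -1 -0.0446 0.0092 0.0132 0.00 -0.00 2.17; -1 -0.0443 0.0109 0.0132 0.00 -0.00 2.17
```

>>> move_arm(steps="-1 -0.0455 -0.001 0.013 0 0 2.2; -1 -0.0455 0.0006 0.013 0 0 2.2; -1 -0.0455 0.0024 0.013 0 0 2.2; -1 -0.0455 0.004 0.013 0 0 2.2; -1 -0.0455 0.006 0.013 0 0 2.2")

```text
clock: 1.9
position: [0.4628, -0.1217, 0.1798]
tcp_rot: [0.0, 0.714, 0.701, 0.0]
ft_force: [0.5, -0.2, 0.7]
gripper_width: 1.007
grasp_force: 0.0
```

>>> move_arm(steps="-1 -0.045 0.0075 0.013 0 0 2.2; -1 -0.045 0.009 0.013 0 0 2.2; -1 -0.044 0.011 0.013 0 0 2.2; -1 0 0 0 0 0 0")

```text
clock: 2.4
position: [0.4819, -0.2578, 0.1394]
tcp_rot: [-0.001, 0.753, 0.658, -0.001]
ft_force: [-0.5, 0.6, 0.5]
gripper_width: 0.997
grasp_force: 0.0
```

Run:
```python
from h import *
c=grab('wrist','wrist2.png'); s,p,r=now();print(s['clock'],p,r.as_matrix())
for x in (-.072,-.032,0,.032,.15): 
    print(x,proj(c,np.array([.483,-.257,.05])+x*np.array([.13,.991,0])))
```

```text
2.45 [ 0.48216103 -0.2562808   0.14007906] [[ 0.13376273  0.99101143 -0.00196886]
 [ 0.99101273 -0.13376008  0.00142092]
 [ 0.00114479 -0.00214124 -0.99999705]]
-0.072 [258.36878982 282.52350765]
-0.032 [258.23793986 238.21854526]
0 [258.12371896 199.54408153]
0.032 [257.9998536  157.60406196]
0.15 [257.43604203 -33.29892891]
```

View pics/wrist2.png

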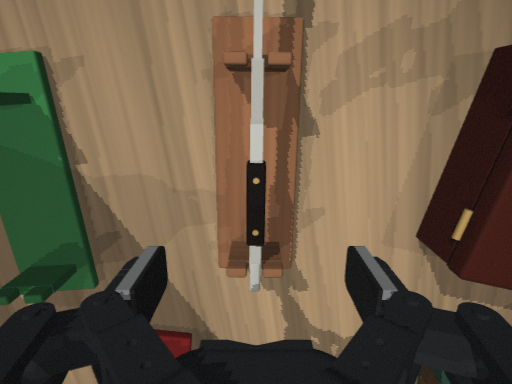

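>>> move_arm(steps="-1 -0.003 -0.001 0.025 0 0 0.4; -1 -0.002 0 0.025 0 0 0.3; -1 0 0 0.025 0 0 0; -1 0 0 0.02 0 0 0; 0.2 0 0 0 0 0 0", newtons=60)

```text
clock: 3.08
position: [0.4801, -0.2584, 0.0449]
tcp_rot: [-0.002, 0.756, 0.655, -0.0]
ft_force: [-0.6, 0.6, 0.5]
gripper_width: 0.818
grasp_force: 0.0
```

>>> move_arm(steps="1 0 0 0 0 0 0; 1 0 0 0 0 0 0; 1 0 0 0 0 0 0; 1 0 0 0 0 0 0; 1 0 0 0 0 0 0")

```text
clock: 3.7
position: [0.482, -0.2608, 0.0475]
tcp_rot: [0.001, 0.756, 0.654, 0.0]
ft_force: [-1.2, 1.2, 6.6]
gripper_width: 0.151
grasp_force: 58.7
```

>>> move_arm(steps="1 0 0 0 0 0 0; 1 0 0 -0.005 0 0 0; 1 0 0 -0.01 0 0 0; 1 0 0 -0.02 0 0 0; 1 0 0 -0.03 0 0 0")

```text
clock: 4.32
position: [0.4805, -0.2599, 0.1114]
tcp_rot: [-0.001, 0.756, 0.654, -0.0]
ft_force: [0.5, -0.7, -1.2]
gripper_width: 0.151
grasp_force: 58.5
```

```bash
cat >> h.py <<'E'
def pose(pivot,yaw,slope,bx,off=(0.0,0,0.005)):
    # TCP pose with dinghy middle at bottle x=bx on the centre line; off = TCP in the tool frame from grip centre
    Rt=toolR(yaw,slope); n=Rt.as_matrix()[:,0]
    return np.array(pivot)+(bx-.21)*n+Rt.apply(off),Rt
E
python3 - <<'E'
from h import *
s,p,r=now()
q,Rq=pose([.563,.2254,.125],84.4,27,-.19); print(q,Rq.as_matrix())
rows(p,r,q,Rq,5,1)
E
```

```text
[ 0.52799969 -0.13156076  0.30214117] [[ 8.69470003e-02  9.95227400e-01 -4.43017094e-02]
 [ 8.86754106e-01 -9.75828998e-02 -4.51823785e-01]
 [-4.53990500e-01  2.77555756e-17 -8.91006524e-01]]
1 0.0268 0.0056 -0.0381 -0.15 -5.41 -0.52; 1 0.0230 0.0060 -0.0405 -0.15 -5.41 -0.52; 1 0.0191 0.0063 -0.0425 -0.15 -5.41 -0.52; 1 0.0149 0.0065 -0.0440 -0.15 -5.41 -0.52; 1 0.0106 0.0067 -0.0452 -0.15 -5.41 -0.52
```

>>> move_arm(steps="1 0 0 -0.04 0 0 0; 1 0.01 0.003 -0.03 0 -2.5 0; 1 0.012 0.004 -0.022 -0.1 -3.5 -0.4; 1 0.012 0.004 -0.022 -0.1 -3.5 -0.4; 1 0.01 0.004 -0.02 -0.1 -3.5 -0.4")

```text
clock: 4.95
position: [0.5033, -0.2123, 0.2432]
tcp_rot: [0.077, 0.744, 0.658, -0.084]
ft_force: [-0.8, -0.5, -0.7]
gripper_width: 0.148
grasp_force: 58.4
```

>>> move_arm(steps="1 0.01 0.004 -0.02 -0.1 -3.5 -0.4; 1 0.01 0.004 -0.02 -0.1 -3.5 -0.4; 1 0.008 0.004 -0.02 -0.1 -3.5 -0.3; 1 0.008 0.003 -0.015 -0.1 -3.5 -0.3; 1 0 0 0 0 0 0")

```text
clock: 5.58
position: [0.5249, -0.1559, 0.3025]
tcp_rot: [0.158, 0.72, 0.654, -0.172]
ft_force: [-0.1, -0.6, -0.9]
gripper_width: 0.153
grasp_force: 58.5
```

Run:
```python
from h import *
s,p,r=now()
q,Rq=pose([.563,.2254,.125],84.4,27,-.19); print(s['clock'],p); rows(p,r,q,Rq,1,1)
ims=[]
for n,w in (('scene',(215,140,130,110)),('side',(200,120,100,90))):
    c=grab(n,n+'3.png'); x,y,W,H=w; f=800/W*0.5 if n=='scene' else 4
    u,v=proj(c,p+r.apply([.21,0,-.005])); print(n,u,v)
    ims.append(cv2.resize(c['pixels'][140:250,210:320] if n=='scene' else c['pixels'][140:250,200:290],None,fx=4,fy=4,interpolation=cv2.INTER_CUBIC))
cv2.imwrite('pics/crop3.png',np.hstack(ims))
```

```text
5.575 [ 0.52486723 -0.15591693  0.30250755]
1 0.0220 0.0008 -0.0108 0.16 -0.00 0.10
scene 262.22485021027086 169.2685617853096
side 250.92563881340345 170.6301819027265
```

View pics/crop3.png

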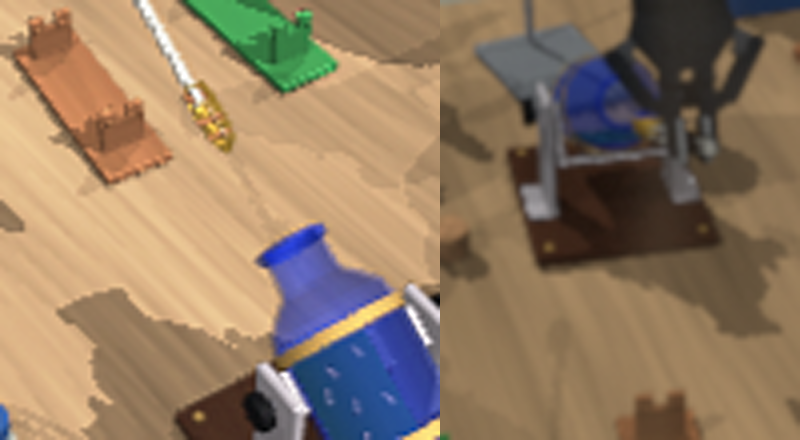

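Run:
```python
from h import *
S=np.load('pics/scene1.png.npz');D=np.load('pics/side1.png.npz')
piv=np.array([.564,.2265,.125])
def rp(c,u,v,yaw):
    a=np.radians(yaw); n=np.array([-np.sin(a),np.cos(a),0]); n=np.array([np.sin(a),-np.cos(a),0]); o,d=ray(c,u,v); return o+d*((piv-o)@n)/(d@n)
for yaw in (84,85.5):
    for c,u,v in ((S,282.6,200.7),(S,282.3,200.9)):
        m=rp(c,u,v,yaw); w=piv-m; h=np.hypot(w[0],w[1]); print(yaw,m.round(4),np.linalg.norm(w),np.degrees(np.arctan2(-w[2],h)))
for sl in (24,27,30,33,36):
    Rt=toolR(84.7,sl); m=piv-Rt.apply([.1,0,0]); e=[piv+Rt.apply([-.1,s*.0285,0]) for s in(1,-1)]; b=[piv+Rt.apply([.105,s*.05,0]) for s in (1,-1)]
    t=[piv+Rt.apply([-.1,0,s*.0205]) for s in(1,-1)]
    print(sl,'scene mouth',proj(S,m).round(1),'lip ends',[proj(S,x).round(1) for x in e],'side mouth',proj(D,m).round(1),[proj(D,x).round(1) for x in t],'berth', proj(S,piv+Rt.apply([.03,0,0])).round(1))
# blue masks
for c in (S,D):
    g=cv2.cvtColor(c['pixels'],cv2.COLOR_BGR2HSV); mk=cv2.inRange(g,(108,120,40),(128,255,255)); n,l,st,ce=cv2.connectedComponentsWithStats(mk)
    for i in range(1,n):
        if st[i][4]>150: print(st[i],ce[i])
c=cv2.resize(D['pixels'][148:185,222:272],None,fx=8,fy=8,interpolation=cv2.INTER_CUBIC); c2=cv2.resize(S['pixels'][190:245,268:313],None,fx=8,fy=8,interpolation=cv2.INTER_CUBIC)
o=np.zeros((440,760,3),np.uint8);o[:296,:400]=c;o[:,400:]=c2;cv2.imwrite('pics/crop4.png',o)
```

```text
84 [0.5553 0.1441 0.174 ] 0.09625736364555536 30.625782524320716
84 [0.5552 0.1427 0.1718] 0.09637933809451323 29.080000346600887
85.5 [0.5577 0.1467 0.1779] 0.09597866227883091 33.44022617057301
85.5 [0.5576 0.1453 0.1758] 0.09596806133821006 31.9424752840718
24 scene mouth [280.5 200.9] lip ends [array([272.6, 204.9]), array([288.3, 197. ])] side mouth [246.3 167.5] [array([246.8, 172.7]), array([245.8, 162.2])] berth [303.8 238.9]
27 scene mouth [281.  200.3] lip ends [array([273.1, 204.3]), array([288.9, 196.4])] side mouth [246.1 166.2] [array([246.7, 171.4]), array([245.6, 160.9])] berth [303.6 239.1]
30 scene mouth [281.6 199.8] lip ends [array([273.6, 203.8]), array([289.4, 195.9])] side mouth [246.  164.8] [array([246.6, 170.1]), array([245.4, 159.5])] berth [303.4 239.2]
33 scene mouth [282.2 199.4] lip ends [array([274.1, 203.4]), array([290.1, 195.4])] side mouth [245.9 163.5] [array([246.5, 168.7]), array([245.2, 158.2])] berth [303.2 239.3]
36 scene mouth [282.8 199. ] lip ends [array([274.8, 203. ]), array([290.7, 195.1])] side mouth [245.7 162.1] [array([246.3, 167.4]), array([245. , 156.9])] berth [303.  239.3]
[275 196  32  32 268] [287.90298507 208.9738806 ]
[289 217  34  37 648] [306.39506173 234.33796296]
[298 246  32  22 336] [314.65178571 257.74404762]
[271 120  20  23 327] [280.9235474 132.6116208]
[232 155  21  22 243] [240.78600823 164.66666667]
```

View pics/crop4.png

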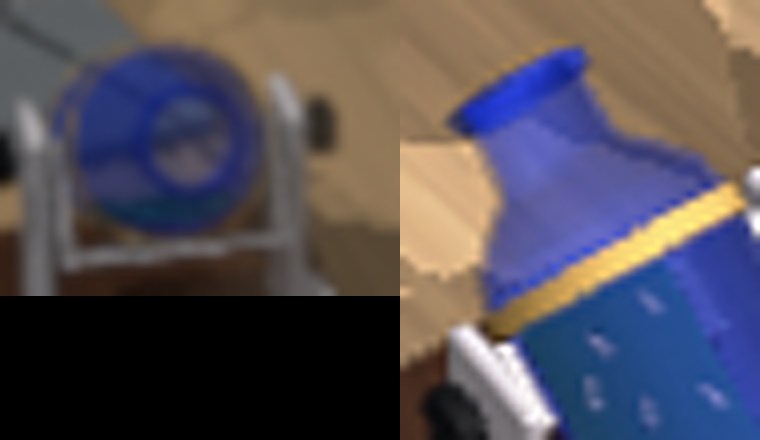

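Run:
```python
from h import *
S=np.load('pics/scene1.png.npz');D=np.load('pics/side1.png.npz')
r1=ray(S,282.4,200.9);r2=ray(D,245.4,164.8);m=tri(r1,r2);print('mouth',m,proj(S,m),proj(D,m),'slope',np.degrees(np.arcsin((m[2]-.125)/.1)))
sl=np.arcsin((m[2]-.125)/.1)
for yaw in(84,85): y=np.radians(yaw);print(yaw,'pivot',m+.1*np.array([np.cos(sl)*np.cos(y),np.cos(sl)*np.sin(y),-np.sin(sl)]))
```

```text
mouth [0.55514702 0.14384221 0.17305886] [282.57517344 200.83601475] [245.53483188 164.8415816 ] slope 28.723854281581808
84 pivot [0.5643136  0.23105643 0.125     ]
85 pivot [0.56279011 0.23120312 0.125     ]
```

```bash
cat >> h.py <<'E'
PIV=np.array([.5635,.231,.125]);YAW=84.6;SL=29.
E
python3 - <<'E'
from h import *
s,p,r=now()
q,Rq=pose(PIV,YAW,SL,-.15); rows(p,r,q,Rq,5,1); print(q)
E
```

```text
1 0.0136 0.0005 -0.0055 -0.01 -0.41 -0.03; 1 0.0136 0.0005 -0.0056 -0.01 -0.41 -0.03; 1 0.0135 0.0005 -0.0057 -0.01 -0.41 -0.03; 1 0.0135 0.0005 -0.0058 -0.01 -0.41 -0.03; 1 0.0134 0.0005 -0.0059 -0.01 -0.41 -0.03
[ 0.53364064 -0.08487901  0.29515836]
```

>>> move_arm(steps="1 0.004 0.0005 -0.0137 0 -1 -0.05; 1 0.009 0.001 -0.0137 0 -1 -0.05; 1 0.018 0.001 -0.001 0 0 0; 1 0.018 0 0 0 0 0; 1 0.018 0 0 0 0 0")

```text
clock: 6.3
position: [0.5334, -0.0848, 0.2932]
tcp_rot: [0.168, 0.716, 0.651, -0.186]
ft_force: [0.7, -0.5, -0.6]
gripper_width: 0.153
grasp_force: 58.5
```

>>> move_arm(steps="1 0 0 0 0 0 0; 1 0 0 0 0 0 0")

```text
clock: 6.55
position: [0.5337, -0.0862, 0.2946]
tcp_rot: [0.168, 0.716, 0.651, -0.186]
ft_force: [0.2, 0.3, -0.4]
gripper_width: 0.15
grasp_force: 58.5
```

Run:
```python
from h import *
s,p,r=now()
q,Rq=pose(PIV,YAW,SL,-.15); print(s['clock'],p); rows(p,r,q,Rq,1,1)
ims=[]
for n,(x,y) in (('scene',(230,145)),('side',(208,120))):
    c=grab(n,n+'5.png'); print(n,proj(c,p+r.apply([.21,0,-.005])))
    ims.append(cv2.resize(c['pixels'][y:y+90,x:x+75],None,fx=5.3,fy=5.3,interpolation=cv2.INTER_CUBIC))
cv2.imwrite('pics/crop5.png',np.hstack(ims))
```

```text
6.55 [ 0.53366586 -0.08623508  0.29459388]
1 0.0009 -0.0002 -0.0011 -0.05 0.03 -0.06
scene [273.94410935 186.01559548]
side [247.8959592  165.09592624]
```

View pics/crop5.png

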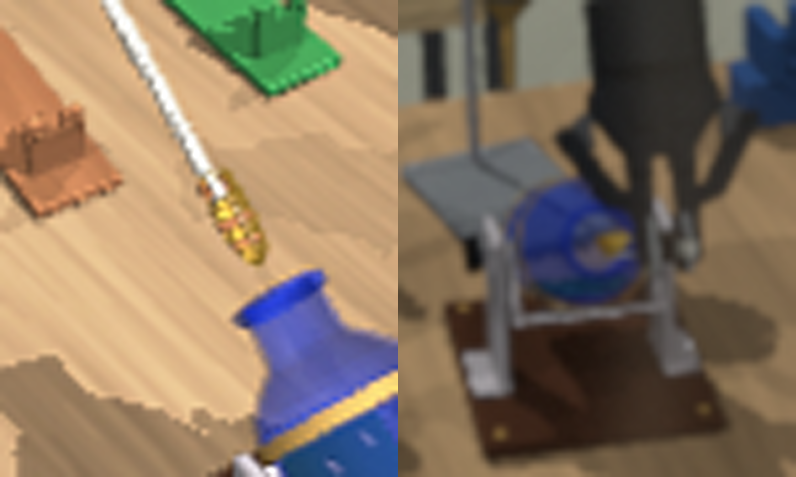

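>>> move_arm(steps="1 0.012 0 -0.001 0 0 0; 1 0.012 0 0 0 0 0; 1 0.012 0 0 0 0 0; 1 0.012 0 0 0 0 0; 1 0 0 0 0 0 0")

```text
clock: 7.28
position: [0.5375, -0.0429, 0.2713]
tcp_rot: [0.168, 0.716, 0.652, -0.186]
ft_force: [0.7, -0.6, -1.1]
gripper_width: 0.152
grasp_force: 58.5
```

Run:
```python
from h import *
s,p,r=now()
q,Rq=pose(PIV,YAW,SL,-.10); print(s['clock'],p); rows(p,r,q,Rq,1,1)
q,Rq=pose(PIV,YAW,SL,.03); rows(p,r,q,Rq,1,1)
ims=[]
for n,(x,y) in (('scene',(250,165)),('side',(218,135))):
    c=grab(n,n+'6.png'); print(n,proj(c,p+r.apply([.21,0,-.005])))
    ims.append(cv2.resize(c['pixels'][y:y+60,x:x+50],None,fx=8,fy=8,interpolation=cv2.INTER_CUBIC))
cv2.imwrite('pics/crop6.png',np.hstack(ims))
```

```text
7.275 [ 0.53751285 -0.04292641  0.2713057 ]
1 0.0016 0.0001 -0.0004 -0.09 0.02 0.03
1 0.1316 0.0002 -0.0005 -0.09 0.02 0.03
scene [282.30496666 200.32746787]
side [245.58898703 164.86533045]
```

View pics/crop6.png

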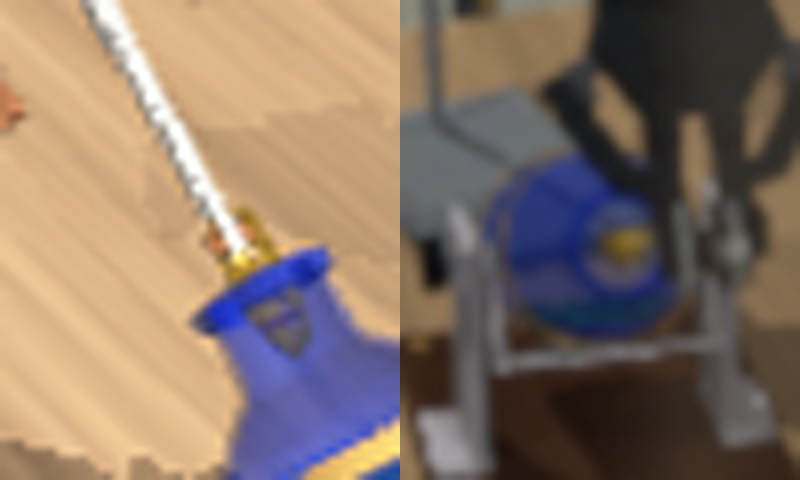

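>>> move_arm(steps="1 0.01 0 0 0 0 0; 1 0.01 0 0 0 0 0; 1 0.01 0 0 0 0 0; 1 0.01 0 0 0 0 0; 1 0.01 0 0 0 0 0")

```text
clock: 8.0
position: [0.5419, 0.0004, 0.2475]
tcp_rot: [0.168, 0.717, 0.651, -0.185]
ft_force: [0.5, 0.3, -1.7]
gripper_width: 0.149
grasp_force: 58.5
```

>>> move_arm(steps="1 0.01 0 0 0 0 0; 1 0.01 0 0 0 0 0; 1 0.01 0 0 0 0 0; 1 0.01 0 0 0 0 0; 1 0 0 0 0 0 0")

```text
clock: 8.62
position: [0.5451, 0.0351, 0.228]
tcp_rot: [0.168, 0.716, 0.651, -0.186]
ft_force: [-0.1, -0.1, -0.7]
gripper_width: 0.151
grasp_force: 58.5
```

Run:
```python
from h import *
s,p,r=now()
q,Rq=pose(PIV,YAW,SL,.03); print(s['clock'],p); rows(p,r,q,Rq,1,1)
ims=[]
for n,(x,y) in (('scene',(260,180)),('side',(218,135))):
    c=grab(n,n+'7.png'); print(n,proj(c,p+r.apply([.21,0,-.005])))
    ims.append(cv2.resize(c['pixels'][y:y+75,x:x+50],None,fx=8,fy=8,interpolation=cv2.INTER_CUBIC))
cv2.imwrite('pics/crop7.png',np.hstack(ims))
```

```text
8.625 [0.54507642 0.03508519 0.2279686 ]
1 0.0420 -0.0001 -0.0004 -0.08 0.02 -0.01
scene [297.31756254 227.24219599]
side [242.06895284 164.7605537 ]
```

View pics/crop7.png

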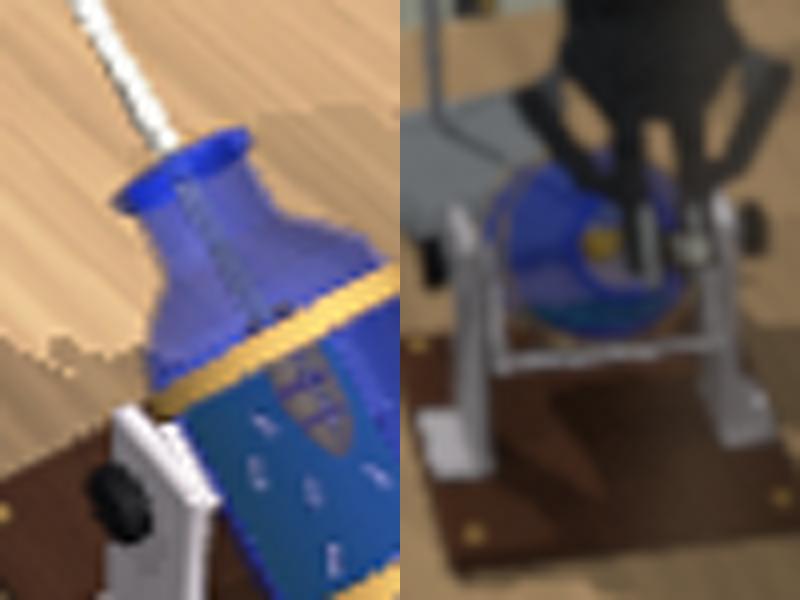

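>>> move_arm(steps="1 0.01 0 0 0 0 0; 1 0.01 0 0 0 0 0; 1 0.01 0 0 0 0 0; 1 0.009 0 0 0 0 0; 1 0 0 0 0 0 0")

```text
clock: 9.35
position: [0.5483, 0.0691, 0.209]
tcp_rot: [0.168, 0.716, 0.651, -0.186]
ft_force: [0.4, -0.1, -0.5]
gripper_width: 0.152
grasp_force: 58.5
```

>>> move_arm(steps="1 0 0 0 0 0 0; 1 0 0 0 0 0 0; 1 0 0 0 0 0 0; 1 0 0 0 0 0 0; 1 0 0 0 0 0 0")

```text
clock: 9.98
position: [0.5486, 0.0684, 0.2098]
tcp_rot: [0.168, 0.717, 0.651, -0.185]
ft_force: [-0.6, 0.7, -0.7]
gripper_width: 0.153
grasp_force: 58.5
```

Run:
```python
from h import *
s,p,r=now()
q,Rq=pose(PIV,YAW,SL,.03); print(s['clock'],p,s['qvel'].round(3),s['ft_force']); rows(p,r,q,Rq,1,1)
ims=[]
for n,(x,y) in (('scene',(265,190)),('side',(218,135))):
    c=grab(n,n+'8.png'); print(n,proj(c,p+r.apply([.21,0,-.005])))
    ims.append(cv2.resize(c['pixels'][y:y+75,x:x+60],None,fx=6.6,fy=6.6,interpolation=cv2.INTER_CUBIC))
cv2.imwrite('pics/crop8.png',np.hstack(ims))
```

```text
9.975 [0.54855158 0.06835162 0.20976686] [ 0.001 -0.001 -0.001  0.001  0.001 -0.001] [-0.61002523  0.73165525 -0.69702767]
1 0.0039 -0.0004 -0.0000 -0.04 0.00 -0.09
scene [303.74688409 238.97910922]
side [240.77435735 164.63017709]
```

View pics/crop8.png

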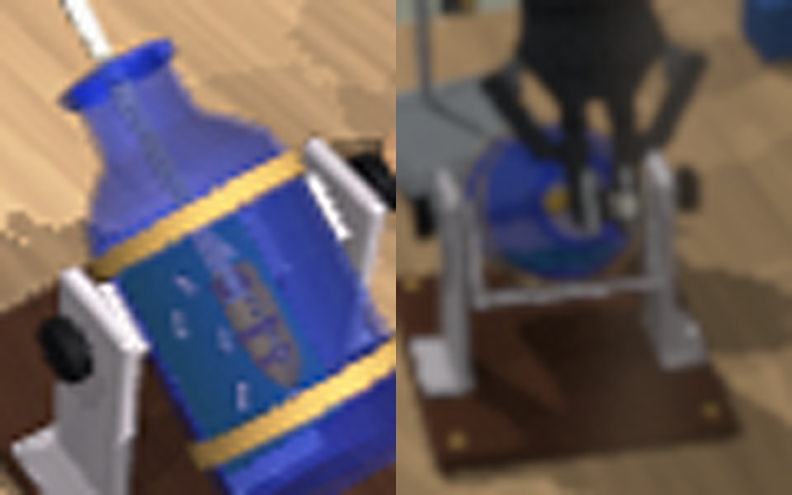

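The boat hovers clear of glass and sea, midway between the gold bands (crop 255,315), and is steady. I'm handing in the job.

```bash
python3 -c "
from h import *
print(env.sign_off())"
```

```text
the job is handed in; nothing more can be done
None
```

I handed the job in at about 10 s of the 43 s allowed, with the dinghy held steady over the middle of the sea and no contact or bottle movement showing in the force readings or pictures; the judge's verdict was not shown.

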